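# Seat the keyed part nest on its locating pin

## Robot

A 7-joint arm with a two-finger parallel gripper is mounted at the origin on the work surface. World frame = base frame: x ahead of the robot, y to its left, z up, the work surface at z = 0. Lengths are in mm, angles in rad, forces in N, time in s.
With the tool pointing down it reaches from about 400 to 875 mm from the base axis. Payload 4.4 kg.
Tool frame: the origin (TCP) lies between the finger pads; the fingertips stand ctrl.tip_reach ahead of it and the grasp point (between the pads) lies 8 mm behind it (ctrl.tip_reach is the distance from the TCP to the fingertips, in mm); z points along the fingers, y is the direction in which the jaws open and shut (so a half turn about z gives the same grasp; the last joint's range is limited). The gripper opens to 85 mm and grips with 20 to 120 N. Pads are 22 mm wide; open, the fingers measure 114 mm over their backs; the gripper's body (76 mm by 85 mm) begins 54 mm behind the grasp point. The pads swing forward as they close: fully open they stand 13 mm farther back than shut.
Start: joints at [1.222, 0.628, 0.038, 1.517, -0.027, 0.996, -0.02], TCP at [181.408, -624.187, 215.413] pointing down, gripper open.
Joint ranges: [-3.06, 3.06], [-0.37, 2.12], [-1.25, 1.32], [0.18, 2.47], [-1.1, 4.24], [0.23, 1.98], [-2.94, 2.94]. Speed limits (rad/s): [2.57, 2.57, 3.14, 3.14, 3.14, 3.14, 3.14].

## Interface

Orientations are given as [roll, pitch, yaw] about the fixed x, y, z axes, in that order (R = Rz(yaw) Ry(pitch) Rx(roll)).
In Python, from cell import status, viewer, order, ctrl gives the robot as it stands.
- The arm moves only by the tool play_rows, never from a script. Its argument "series" is a list of rows, each a list of 5 numbers: the shift along the tool's x, y, z in cm, then the turn about the tool's z in degrees, then the closure, from 0 (fully open) to 1 (shut). In form: [[x, y, z, yaw, gripper], ...]. A call has 1 to 8 rows; each row is the pose to reach, as a shift and turn from the pose commanded when the call began, along the tool's axes at that moment; what a row does not reach only later rows make up. A row lasts 1/10 s, in which the tool goes at most 50 mm and 8.59 degrees, less where a joint would pass 70% of its speed; a pose out of reach is approached as far as the arm can. A call with a gripper value outside its range is refused whole. The fingers move at their own pace and stop on an object; the grip force is fixed at half the most. Time passes only in rows, so rows that repeat a pose let the fingers close. It gives the time, the measured TCP pose, the force and the opening at its end, in the units of the state.
- status.read_state(): the state, without advancing time (a new reading comes with each control period).
- viewer.get_image(name): name is "side" or "top"; returns a dict with "img" (420x560x3 uint8, red, green, blue), "vfov" (degrees; the focal length in pixels is half the picture's height over the tangent of half this angle, whatever the lens; pixels are square), "cx", "cy" (the principal point, pixels), "rvec" (rotation vector, rad) and "tvec" (3), from world to camera coordinates, as OpenCV has them. Camera axes: x right, y down, z forward; pixel columns grow to the right and rows downward; lengths in mm; the calibration is good to about 2 mm. A picture is of the moment at which its call begins. There is no depth.
- order.finish_job(): hands the job in, once; it reports no verdict.
The state is a dict: "clock": time; "qpos": joint angles; "qd": joint speeds; "tau": joint torques, N m; "eef_pos": TCP position; "tool_rot": TCP orientation; "force": force on the tool from outside, world axes, zero at the start; "torque": the same for the moment, N m; "width": finger opening in mm.
Only numpy, scipy, OpenCV 4.12 (cv2) and the standard library are available. Lean on these libraries where they do the work, as an engineer would, in place of code of your own. Each camera call takes 0.05 s, during which the arm holds its last target. There are 200 camera calls.

## Task

Ready the red part nest on its round aluminium dock: with the fingertips, push its upright posts sideways to turn it until the notch in its rim stands over the dock's locating pin, then press it down until it sits fully home on the dock, and leave it. Only touch it: do not lift the nest, and leave the loose parts around it standing where they are.

Things in the scene. Friction and masses are not known exactly. Their poses are not given: they have to be found in the camera images.
- dock: Fixed round aluminium dock: foot flange 156 mm across and 8 mm high, on it a drum 116 mm across up to 30 mm above the table, with a rounded ear 32 mm wide that reaches 78 mm from the axis. Origin: on its axis at table height; z is up; its x axis points from the axis towards the ear and pin. Stands at any position and heading.
- pin_top (a point): Top centre of the steel locating pin that stands up from the dock's ear: an oblong pin 24 mm long radially (44 to 68 mm from the dock's axis; this point at 56 mm) and 12 mm wide, top 42 mm above the table, its last 4 mm tapering to 20 x 8 mm. While the nest is not seated the inner three quarters of the pin are hidden under its rim; the outer end and the ear show beyond the rim.
- notch (a point): On the underside of the nest, in the middle line of its rim notch, 56 mm from the axis (straight below or above pin_top when aligned); its x axis points outwards from the nest's axis, z up. The notch is open outwards, 16 mm wide with straight sides and runs in from the rim (62 mm radius) to 40 mm from the axis: 2 mm of play either side of the pin. It must stand over the pin before the nest can go down; the pin's taper helps to centre it by 1 or 2 mm.
- hub_top (a point): Centre of the flat top of the nest's low round hub (52 mm across, 8 mm high), on the axis shared by nest and dock; the place to press. The nest is a red plastic disc 124 mm across and 10 mm thick, about 0.18 kg. This point lies 60.5 mm above the table at the start, 48 mm when seated.
- post0 (a point): Centre of the top of one of three equal upright posts on the nest: 14 mm across, rising 22 mm above the disc's upper face, 46 mm from the axis, spaced 120 degrees apart. post0 stands 60 degrees counter-clockwise (from above) of the notch; its top lies 74.5 mm above the table before seating.
- post1 (a point): As post0: top centre of the post opposite the notch (180 degrees from it).
- post2 (a point): As post0: top centre of the post 60 degrees clockwise (from above) of the notch.
- nest_turn (a joint): Angle in rad of the nest on the dock's axis, growing counter-clockwise from above; 0 (or any whole turn) when the notch stands over the pin. Starts anywhere from 0.6 to 5.6. No stops; slight friction (0.05 N m) keeps it where it is left.
- nest_drop (a joint): How far the nest is pressed down its spigot, in m: 0 at the start (underside 42.5 mm above the table), 0.0125 fully home on the drum; negative if lifted. A snug fit holds it level and at any height (6 N friction: 4 to 5 N of push moves it). With the notch off the pin it stops on the pin after 0.5 mm; pushing harder (20 N) forces it only 1 to 4 mm further.
- tube_tall: Bystander: loose upright grey tube, 40 mm across, 70 mm tall. Origin: centre of its underside.
- tube_short: Bystander: loose upright dark green tube, 40 mm across, 40 mm tall. Origin: centre of its underside.
- socket: Bystander: loose red cup-shaped socket, 54 mm across, 35 mm tall, with three small ears at its foot. Origin: centre of its underside.
- saddle: Bystander: loose red U-shaped saddle block, 50 x 40 x 30 mm. Origin: centre of its underside.

How it is judged:
By the outcome, as a careful person would: the job done as asked, in the order asked, and still so for the second after the job is handed in, with the robot touching nothing.
It also fails if it takes over 48 s, if anything falls off the work surface, if the arm or the gripper's body presses on something with over 40 N, if the wrist force passes 120 N, or if a joint passes its speed limit or range.

## Working session

There is one attempt and no reset: what is moved stays moved. The work goes in short steps, Python scripts to look and compute and a tool call to move; the robot and the scene stay as the last step left them, time stands still between calls to the robot, and variables do not carry over. Pictures are saved under pics/ and viewed, about 8 in all and at most 12, crops included, and the job is handed in when it is done.

Besides the shell and the picture viewer there is one more tool, called after "Request:" as name(argument=value, ...), one argument or row to a line, values as JSON. play_rows: Moves the arm, as the interface text tells. Its arguments: {"type":"object","properties":{"series":{"type":"array","items":{"type":"array","items":{"type":"number"}}}},"required":["series"]}

```bash
mkdir -p pics; cat > h.py <<'E'
import numpy as np,cv2
from cell import status,viewer,order,ctrl
def cam(n):
    d=viewer.get_image(n); im=d["img"]; f=im.shape[0]/2/np.tan(np.radians(d["vfov"])/2)
    K=np.array([[f,0,d["cx"]],[0,f,d["cy"]],[0,0,1]]); return im,K,np.array(d["rvec"],float).ravel(),np.array(d["tvec"],float).ravel()
def proj(P,K,r,t): return cv2.projectPoints(np.array(P,float).reshape(-1,1,3),r,t,K,None)[0].reshape(-1,2)
def back(uv,z,K,r,t):
    R=cv2.Rodrigues(r)[0]; c=-R.T@t; uv=np.atleast_2d(np.array(uv,float))
    d=(R.T@np.linalg.inv(K)@np.c_[uv,np.ones(len(uv))].T).T
    return c+d*((z-c[2])/d[:,2])[:,None]
def save(n,im,s=1):
    cv2.imwrite("pics/"+n+".png",cv2.cvtColor(cv2.resize(im,None,fx=s,fy=s,interpolation=cv2.INTER_CUBIC),cv2.COLOR_RGB2BGR))
E
python3 - <<'E'
from h import *
a=cam("top");b=cam("side")
save("top0",a[0],1.4);save("side0",b[0],1.4)
for c in(a,b):print(c[1].tolist(),c[2],c[3],-cv2.Rodrigues(c[2])[0].T@c[3])
s=status.read_state();print(s,ctrl.tip_reach)
E
```

```text
[[526.6893798997745, 0.0, 285.4010967898374], [0.0, 526.6893798997745, 211.5423859690971], [0.0, 0.0, 1.0]] [ 2.20833818 -2.17920972  0.09296219] [ -22.82706806  525.83584828 1186.04260199] [ 442.94373715    2.51944093 1219.63763726]
[[532.287578592717, 0.0, 279.88174448193183], [0.0, 532.287578592717, 215.66919031484474], [0.0, 0.0, 1.0]] [ 2.17422627 -0.10460481  0.02746947] [-507.00474883   77.59138333 1178.48162027] [ 440.22670532 -965.7669094   724.83645883]
{'clock': 0.1, 'qpos': array([ 1.22218288,  0.62925064,  0.03850238,  1.51826164, -0.02696689,
        0.99631379, -0.02000451]), 'qd': array([ 0.00051593, -0.00390922, -0.00165855, -0.00243401, -0.00037428,
       -0.00143828,  0.00080586]), 'tau': array([ 2.28126613e-03, -5.64539087e+01,  1.23013403e+00, -1.93975496e+01,
        1.11831911e-02,  5.44925861e-03,  2.98761677e-05]), 'eef_pos': array([ 181.21044129, -623.61783215,  214.5861171 ]), 'tool_rot': array([-3.13988001e+00,  7.87447912e-05,  2.82780546e-01]), 'force': array([-0.15510084,  0.6748742 ,  0.61652663]), 'torque': array([ 0.0038316 , -0.02353572,  0.00873227]), 'width': 85.46331192519878} 11.0
```

View pics/top0.png

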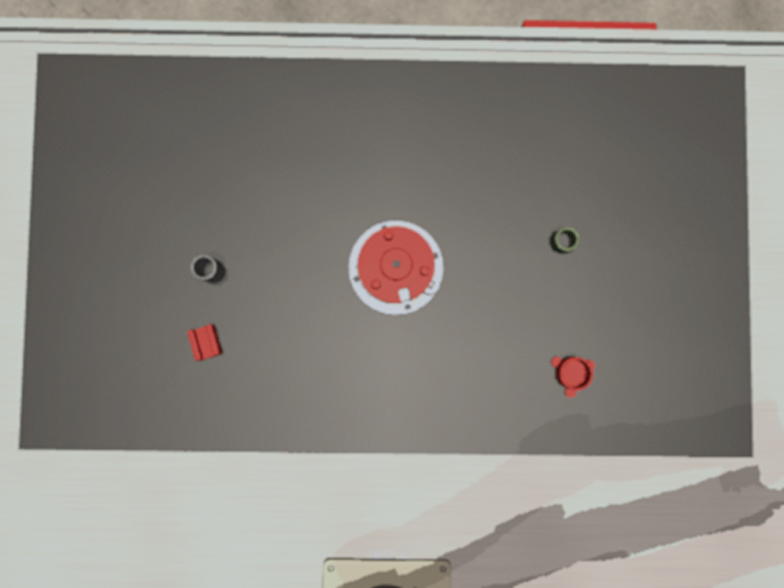

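View pics/side0.png

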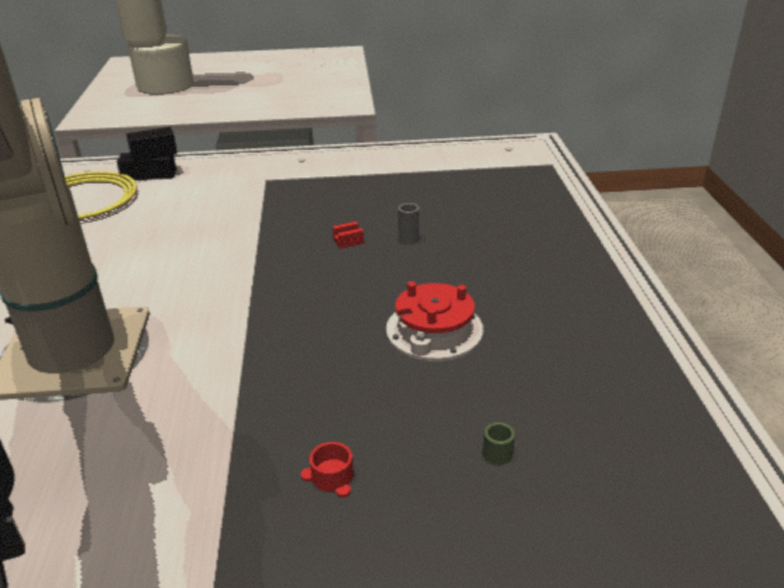

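The top view shows the nest at about (397,264), its notch at (404,295) and the ear and pin at (430,288). The bystanders are well clear. The side view agrees, with the pin at (420,338).

```bash
cat >> h.py <<'E'
from scipy.optimize import least_squares
def red(im):
    i=im.astype(int); return ((i[...,0]>90)&(i[...,0]>1.8*i[...,1])).astype(np.uint8)
def unwrap(c,ctr,z,rs,s=8):  # polar picture: rows radius, cols angle 0..360 (1/2 deg)
    th=np.radians(np.arange(0,360,.5)); P=np.array([[ctr[0]+r*np.cos(a),ctr[1]+r*np.sin(a),z] for r in rs for a in th])
    uv=proj(P,*c[1:]).astype(np.float32).reshape(len(rs),len(th),2)
    return cv2.remap(c[0],uv[...,0],uv[...,1],cv2.INTER_CUBIC)
E
cat > m.py <<'E'
from h import *
import sys
tag=sys.argv[1]; zt=float(sys.argv[2])
a=cam("top");b=cam("side"); th=np.linspace(0,2*np.pi,720,endpoint=False); C,S=np.cos(th),np.sin(th)
# disc centre from top view: max contrast of red inside r<61 / outside 63..66
mk=red(a[0]).astype(np.float32)
def val(m,c,r,z,k): 
    uv=proj(np.c_[c[0]+r*C,c[1]+r*S,0*C+z],*k[1:]).astype(np.float32); return cv2.remap(m,uv[:,:1],uv[:,1:],cv2.INTER_LINEAR).ravel()
c0=back([[397/1.4,264/1.4]],zt,*a[1:])[0]
from scipy.optimize import minimize
f=lambda c:-sum(val(mk,c,r,zt,a).mean() for r in(57,59,61))+sum(val(mk,c,r,zt,a).mean() for r in(63.5,65,67))
g=min(((f((c0[0]+i,c0[1]+j)),c0[0]+i,c0[1]+j) for i in np.arange(-8,8.1,.5) for j in np.arange(-8,8.1,.5)))
ctr=np.array(g[1:]);print("ctr",ctr,g[0])
nr=1-np.mean([val(mk,ctr,r,zt,a) for r in (46,49,52,55)],0)
z=np.sum(nr*np.exp(1j*th));pk=th[np.argmax(np.convolve(np.r_[nr,nr],np.ones(21),'same')[:720])]
w=nr*(np.abs(np.angle(np.exp(1j*(th-pk))))<.4);print("notch deg",np.degrees(np.angle(np.sum(w*np.exp(1j*th))))%360)
o=[]
for k,zz in((a,zt),(b,zt)):
    uv=proj([[*ctr,30]],*k[1:])[0]; x,y=np.round(uv).astype(int); h=44
    o.append(cv2.resize(k[0][y-h:y+h,x-h:x+h],(396,396),interpolation=cv2.INTER_CUBIC)); print("crop",x-h,y-h,"scale4.5")
save(tag,np.hstack(o))
E
python3 m.py z1 52.5
```

```text
ctr [573.46917878  -8.59125853] -1.8612685
notch deg 195.71281994942257
crop 239 146 scale4.5
crop 265 181 scale4.5
```

View pics/z1.png

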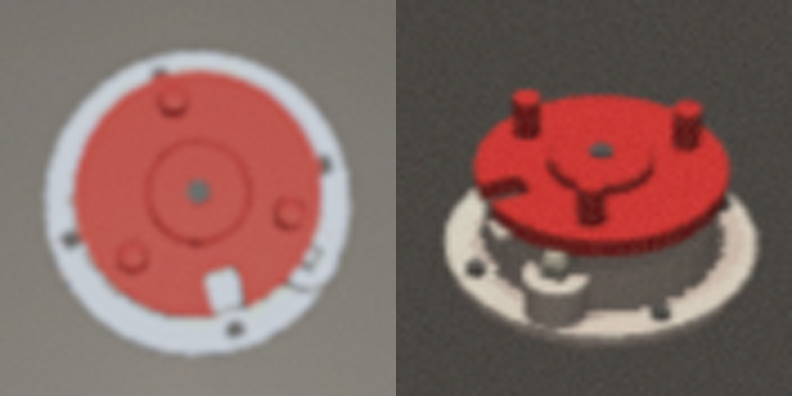

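In the top crop the notch is near (224,290) and the pin's outer end with the ear is near (310,265). In the side crop the pin is at about (160,262) and the ear top's outer edge at about (160,285).

```bash
cat > ov.py <<'E'
from h import *
a=cam("top");b=cam("side"); ctr=np.array([573.47,-8.59])
def ang(p): d=p[:2]-ctr; return np.degrees(np.arctan2(d[1],d[0]))%360, np.hypot(*d)
s=lambda u,v:(265+u/4.5,181+v/4.5); t=lambda u,v:(239+u/4.5,146+v/4.5)
print("side pin",ang(back([s(158,260)],41,*b[1:])[0]))
print("side ear l/r",ang(back([s(127,275)],30,*b[1:])[0]),ang(back([s(190,277)],30,*b[1:])[0]))
print("top pin",ang(back([t(312,258)],41,*a[1:])[0]),"ear corners",ang(back([t(325,250)],30,*a[1:])[0]),ang(back([t(292,285)],30,*a[1:])[0]))
for n,k in(("a",a),("b",b)):   # circle fits
    pass
best=[]
tiles=[]
for A in (230,235,240):
  row=[]
  for k in(a,b):
    x,y=np.round(proj([[*ctr,30]],*k[1:])[0]).astype(int); h=44; S=6
    im=cv2.resize(k[0][y-h:y+h,x-h:x+h],None,fx=S,fy=S,interpolation=cv2.INTER_CUBIC)
    def L(P,col):
        P=np.array(P,float); c,s_=np.cos(np.radians(A)),np.sin(np.radians(A))
        W=np.c_[ctr[0]+c*P[:,0]-s_*P[:,1],ctr[1]+s_*P[:,0]+c*P[:,1],P[:,2]]
        q=(proj(W,*k[1:])-[x-h,y-h]+.5)*S-.5
        cv2.polylines(im,[np.round(q).astype(np.int32)],False,col,1,cv2.LINE_AA)
    th=np.linspace(-np.pi/2,np.pi/2,30)
    L([[62+16*np.cos(v),16*np.sin(v),30] for v in th],(0,0,255))
    L([[62,-6,42],[66,-4,42],[66,4,42],[62,6,42]],(0,160,0))
    f=np.linspace(0,2*np.pi,90); L([[62*np.cos(v),62*np.sin(v),52.5] for v in f],(255,255,0)); L([[78*np.cos(v),78*np.sin(v),8] for v in f],(0,200,255))
    row.append(im[250:520,60:520] if k is a else im[220:490,20:480][:, :340])
  tiles.append(np.hstack(row))
im=np.vstack(tiles); im=cv2.resize(im,(int(im.shape[1]*600/im.shape[0]),600),interpolation=cv2.INTER_AREA); save("ov1",im); print(im.shape)
E
python3 ov.py
```

```text
side pin (np.float64(247.01467761724987), np.float64(68.61225608484358))
side ear l/r (np.float64(235.07641109036592), np.float64(71.75112137380427)) (np.float64(259.7034951760241), np.float64(64.73684471160492))
top pin (np.float64(242.93525567177917), np.float64(65.3704747704905)) ear corners (np.float64(249.33253251993054), np.float64(69.87666022504155)) (np.float64(228.95263422315963), np.float64(64.85509368706215))
(600, 592, 3)
```

View pics/ov1.png

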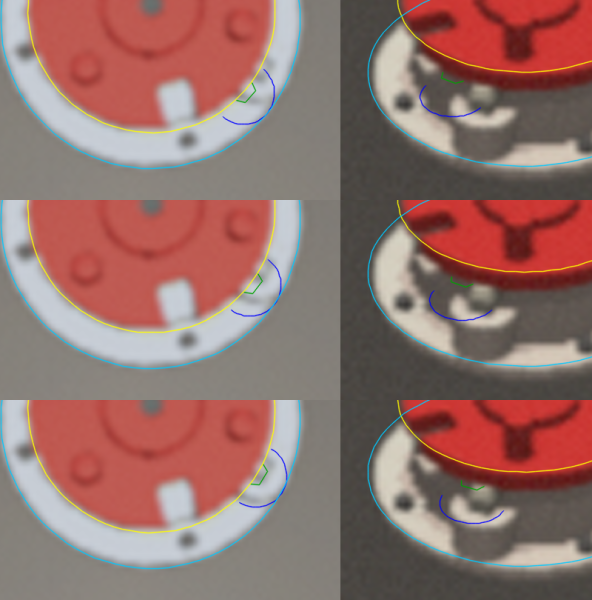

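Request:
play_rows(
  series=[
    [5,-4.4,0,0,1],
    [10,-8.8,0,0,1],
    [14,-12.3,0,0,1],
    [18,-15.8,0,0,1],
    [22,-19.3,0,0,1],
    [26,-22.8,0,0,1],
    [30,-26.3,0,0,1],
    [30,-26.3,0,0,1],
  ],
)

```text
clock: 1.1
eef_pos: [397.1, -286.1, 215.7]
tool_rot: [3.141, -0.001, 0.283]
force: [0.5, -0.3, -0.5]
width: 0.1
```

```bash
cat > st.py <<'E'
from h import *
s=status.read_state();c=np.array([573.47,-8.59]);y=s['tool_rot'][2];d=s['eef_pos'][:2]-c
print(s['clock'],s['eef_pos'],s['tool_rot'],s['force'],s['width'],ctrl.tip_reach,"toolxy rel hub",d@[np.cos(y),np.sin(y)],d@[np.sin(y),-np.cos(y)])
E
python3 st.py
```

```text
1.1 [ 397.07060825 -286.11370748  215.68945467] [ 3.14109083e+00 -5.84495160e-04  2.82790746e-01] [ 0.53189734 -0.30524769 -0.47375786] 0.1463146317574721 11.0 toolxy rel hub -246.83216900900746 217.27870112693
```

Request:
play_rows(
  series=[
    [4,-3.5,0,0,1],
    [8,-7,0,0,1],
    [12,-10.5,0,0,1],
    [16,-14,0,0,1],
    [19.8,-17.4,0,0,1],
    [19.8,-17.4,4,0,1],
    [19.8,-17.4,8,0,1],
    [19.8,-17.4,8,0,1],
  ],
)

```text
clock: 1.9
eef_pos: [533.8, -64.4, 131.2]
tool_rot: [-3.138, 0.009, 0.285]
force: [-1.2, -0.1, -0.4]
width: -0.2
```

```bash
python3 st.py
```

```text
1.9 [533.82452016 -64.43651067 131.2100347 ] [-3.13797353  0.0094919   0.28453972] [-1.23186939 -0.05554781 -0.40199398] -0.16733267186179768 11.0 toolxy rel hub -53.72836618369662 42.47186707752018
```

Request:
play_rows(
  series=[
    [0,0,3,0,1],
    [0,0,5,0,1],
    [0,0,5.4,0,1],
    [0,0,5.4,0,1],
    [0,0,5.4,0,1],
  ],
)

```text
clock: 2.4
eef_pos: [538.8, -66.1, 83.1]
tool_rot: [3.141, -0.002, 0.282]
force: [-0.3, -0.4, 0.4]
width: -0.1
```

```bash
python3 st.py
```

```text
2.4 [538.84822954 -66.07593566  83.10053785] [ 3.14052429e+00 -2.45102400e-03  2.82162776e-01] [-0.3386997  -0.37215791  0.42535936] -0.14934680289022675 11.0 toolxy rel hub -49.25868276041292 45.57282042503733
```

Request:
play_rows(
  series=[
    [0,-0.2,0.7,0,1],
    [0.4,-0.2,0.7,0,1],
    [1.2,-0.2,0.7,0,1],
    [2,-0.2,0.7,0,1],
    [2.8,-0.2,0.7,0,1],
    [3.5,-0.2,0.7,0,1],
    [4.1,-0.2,0.7,0,1],
    [4.1,-0.2,0.7,0,1],
  ],
)

```text
clock: 3.2
eef_pos: [577.6, -51.7, 74.4]
tool_rot: [3.141, -0.001, 0.283]
force: [-0.2, 0.1, -0.0]
width: 0.2
```

```bash
python3 st.py
```

```text
3.2 [577.62806253 -51.69568934  74.40220489] [ 3.14149917e+00 -1.07772663e-03  2.83475117e-01] [-0.24793194  0.11217561 -0.04848894] 0.19596944090880258 11.0 toolxy rel hub -8.06428082449832 42.54829388640742
```

Request:
play_rows(
  series=[
    [-2,0,0,0,1],
    [-2,2,-3,0,1],
    [-2,6,-6,0,1],
    [-2,10,-6,0,1],
    [-2,14,-6,0,1],
    [-2,18,-6,0,1],
    [-2,22,-6,0,1],
    [-2,22,-6,0,1],
  ],
)

```text
clock: 4.0
eef_pos: [617.8, -277.9, 134.2]
tool_rot: [3.136, 0.001, 0.274]
force: [-0.2, 0.1, -0.3]
width: 0.1
```

```bash
python3 m.py z2 52.5
```

```text
ctr [573.46917878  -8.59125853] -1.7430949
notch deg 195.7812133172244
crop 239 146 scale4.5
crop 265 181 scale4.5
```

View pics/z2.png

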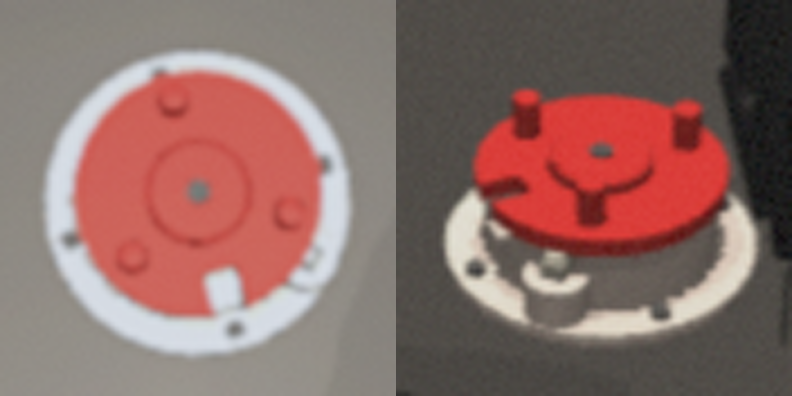

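The nest has not moved: the notch still reads 195.8° and the images match the first ones. The fingers missed the post, so I'll check where the fingertips really are against the reported TCP.

```bash
python3 - <<'E'
from h import *
a=cam("top");b=cam("side");s=status.read_state();p=s['eef_pos'];print(p,s['tool_rot'])
o=[]
for k in(a,b):
    im=cv2.resize(k[0],None,fx=4,fy=4,interpolation=cv2.INTER_CUBIC)
    q=proj([p,p-[0,0,11]],*k[1:]);print(q)
    for v,c in zip(q,((0,255,0),(255,255,0))): cv2.drawMarker(im,tuple(int(x*4+1.5) for x in v),c,0,16,1)
    x,y=(q[0]*4).astype(int); x=min(max(x,198),2240-198);y=min(max(y,250),1680-250)
    o.append(im[y-250:y+250,x-198:x+198])
save("tcp",np.hstack(o))
E
```

```text
[ 618.32680253 -267.40358379  134.11248853] [-3.13977078e+00  4.08580688e-04  2.83921801e-01]
[[407.38994746 165.29392157]
 [406.09972109 166.11035412]]
[[354.67275104 261.15438663]
 [354.2913782  266.04416263]]
```

View pics/tcp.png

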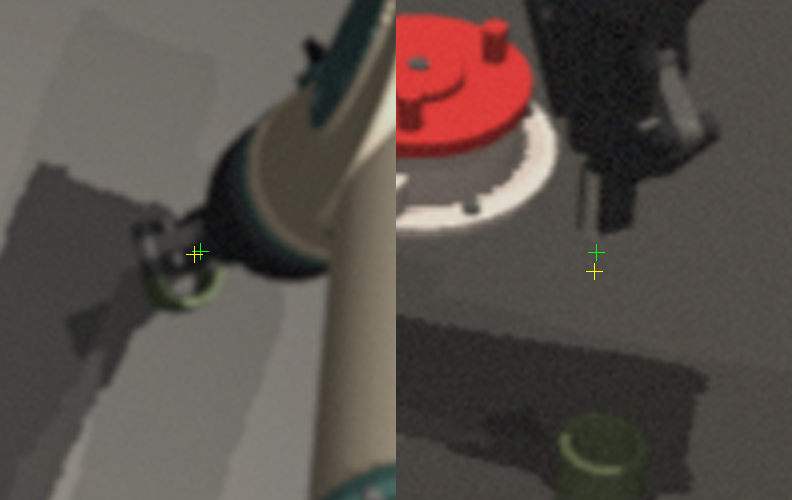

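The side crop shows the real fingertips at about (605,232), roughly 20 mm higher than the yellow cross at (595,271) predicts, so they passed over the posts. I'll go back and push lower, then look while the fingers are still there.

Request:
play_rows(
  series=[
    [-0.5,-4,0,0,1],
    [-1,-8,0,0,1],
    [-1.5,-12,0,0,1],
    [-2,-16,0,0,1],
    [-2.3,-20,0,0,1],
    [-2.3,-22,0,0,1],
    [-2.3,-22,3,0,1],
    [-2.3,-22,4,0,1],
  ],
)

```text
clock: 5.0
eef_pos: [533.4, -61.5, 93.3]
tool_rot: [-3.14, 0.002, 0.287]
force: [0.2, -0.7, -0.5]
width: 0.1
```

Request:
play_rows(
  series=[
    [0,0,1,0,1],
    [0,0,2,0,1],
    [0,0,2.8,0,1],
    [0,0,2.8,0,1],
    [0,0,2.8,0,1],
  ],
)

```text
clock: 5.5
eef_pos: [535.3, -64.5, 66.4]
tool_rot: [3.142, -0.0, 0.282]
force: [0.1, -0.0, 0.9]
width: -0.1
```

```bash
python3 st.py; python3 - <<'E'
from h import *
b=cam("side");s=status.read_state();p=s['eef_pos']
S=5;k=b;im=cv2.resize(k[0],None,fx=S,fy=S,interpolation=cv2.INTER_CUBIC)
q=proj([p,p-[0,0,11]],*k[1:]);print(q)
for v,c in zip(q,((0,255,0),(255,255,0))): cv2.drawMarker(im,tuple(int(x*S+2) for x in v),c,0,16,1)
x,y=(q[0]*S).astype(int); save("tcp2",im[y-280:y+220,x-300:x+300])
E
```

```text
5.5 [535.33107587 -64.53573469  66.43395602] [ 3.14155140e+00 -4.23298769e-05  2.82203159e-01] [ 0.12121231 -0.02933279  0.87335604] -0.07617896020531112 11.0 toolxy rel hub -52.20964974926746 43.11212401028075
[[294.46399932 227.32835712]
 [294.48537715 231.53829215]]
```

View pics/tcp2.png

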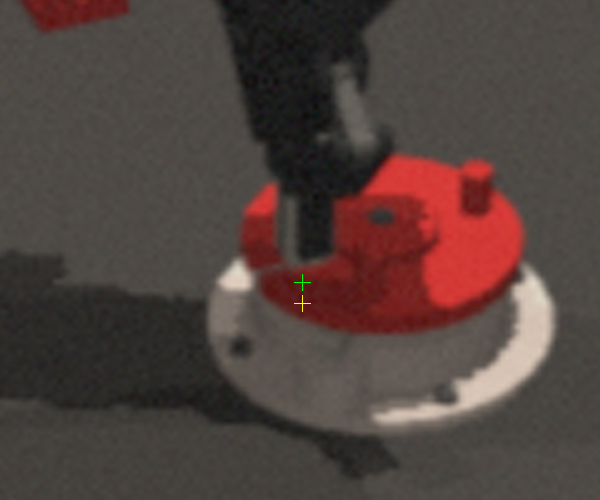

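The tips appear at (312,262), 18 px above the TCP cross at (300,280). One view can't separate a height offset from a sideways one, so I'll probe the bare table next to the dock.

Request:
play_rows(
  series=[
    [0,0,-3,0,1],
    [0,4,-3,0,1],
    [0,8,-3,0,1],
    [0,12,0,0,1],
    [0,12,3,0,1],
    [0,12,4.6,0,1],
    [0,12,5.2,0,1],
    [0,12,5.2,0,1],
  ],
)

```text
clock: 6.35
eef_pos: [568.5, -177.8, 14.2]
tool_rot: [-3.14, 0.001, 0.285]
force: [0.0, 0.3, 0.5]
width: 0.3
```

Request:
play_rows(
  series=[
    [0,0,0.1,0,1],
    [0,0,0.2,0,1],
    [0,0,0.2,0,1],
  ],
)

```text
clock: 6.65
eef_pos: [569.4, -179.2, 13.3]
tool_rot: [3.141, -0.001, 0.283]
force: [-0.4, -0.4, 0.6]
width: -0.3
```

```bash
cat > tip.py <<'E'
from h import *
import sys
b=cam("side");s=status.read_state();p=s['eef_pos']
S=5;k=b;im=cv2.resize(k[0],None,fx=S,fy=S,interpolation=cv2.INTER_CUBIC)
q=proj([p,p-[0,0,11]],*k[1:]);print(p,s['force'],q)
for v,c in zip(q,((0,255,0),(255,255,0))): cv2.drawMarker(im,tuple(int(x*S+2) for x in v),c,0,16,1)
x,y=(q[0]*S).astype(int); save(sys.argv[1],im[y-330:y+170,x-300:x+300])
E
python3 tip.py tcp3
```

```text
[ 569.2367445  -179.34011108   13.21073861] [ 1.36069255 -0.13162603  0.45219285] [[317.69555362 281.73465282]
 [317.58139747 285.86838151]]
```

Nominal tip height is 2 mm with no contact yet, so I'll go lower in 2 mm steps.

Request:
play_rows(
  series=[
    [0,0,0.2,0,1],
    [0,0,0.4,0,1],
    [0,0,0.4,0,1],
  ],
)

```text
clock: 7.0
eef_pos: [568.5, -179.4, 8.1]
tool_rot: [-3.141, 0.0, 0.283]
force: [0.7, 0.1, 0.1]
width: -0.1
```

Request:
play_rows(
  series=[
    [0,0,0.2,0,1],
    [0,0,0.3,0,1],
    [0,0,0.3,0,1],
  ],
)

```text
clock: 7.3
eef_pos: [568.5, -179.4, 5.2]
tool_rot: [-3.141, 0.0, 0.283]
force: [-0.2, -0.0, -0.2]
width: -0.2
```

Request:
play_rows(
  series=[
    [0,0,0.2,0,1],
    [0,0,0.4,0,1],
    [0,0,0.4,0,1],
  ],
)

```text
clock: 7.6
eef_pos: [568.5, -179.4, 1.1]
tool_rot: [-3.141, 0.0, 0.283]
force: [-0.1, 0.2, 0.0]
width: -0.2
```

Request:
play_rows(
  series=[
    [0,0,0.2,0,1],
    [0,0,0.3,0,1],
    [0,0,0.3,0,1],
  ],
)

```text
clock: 7.9
eef_pos: [568.6, -179.4, -1.7]
tool_rot: [-3.141, 0.0, 0.283]
force: [-0.3, -0.1, -0.1]
width: -0.2
```

Request:
play_rows(
  series=[
    [0,0,0.2,0,1],
    [0,0,0.3,0,1],
    [0,0,0.3,0,1],
  ],
)

```text
clock: 8.2
eef_pos: [568.6, -179.4, -4.8]
tool_rot: [-3.141, 0.0, 0.283]
force: [-1.0, -0.1, -1.3]
width: -0.1
```

```bash
python3 tip.py tcp4
```

```text
[ 568.6478439  -179.45334591   -4.67261245] [-0.28218088 -0.82891604 -0.55914851] [[317.22753774 288.49016426]
 [317.11718003 292.5457891 ]]
```

View pics/tcp4.png

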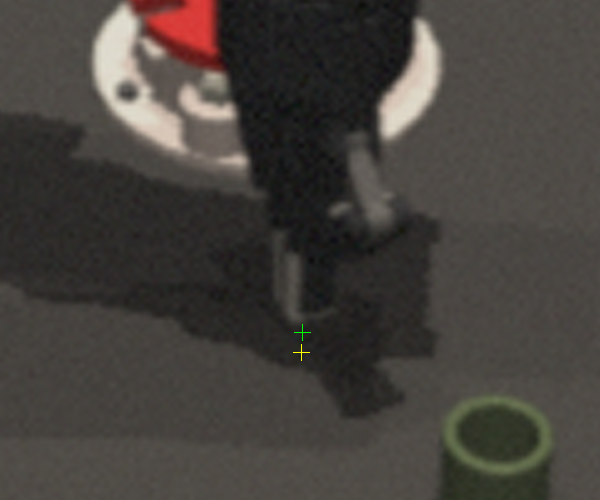

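The tips at (310,318) appear just above the table, with the TCP already reported at -5 mm. So the real tips sit several mm behind the reported TCP. I'll continue to contact.

Request:
play_rows(
  series=[
    [0,0,0.1,0,1],
    [0,0,0.2,0,1],
    [0,0,0.2,0,1],
  ],
)

```text
clock: 8.55
eef_pos: [568.6, -179.4, -6.7]
tool_rot: [-3.141, 0.0, 0.283]
force: [0.3, -0.1, 0.5]
width: -0.0
```

Request:
play_rows(
  series=[
    [0,0,0.1,0,1],
    [0,0,0.2,0,1],
    [0,0,0.2,0,1],
  ],
)

```text
clock: 8.85
eef_pos: [568.6, -179.4, -8.7]
tool_rot: [-3.141, 0.0, 0.283]
force: [-0.5, 0.7, -1.2]
width: -0.2
```

Request:
play_rows(
  series=[
    [0,0,0.1,0,1],
    [0,0,0.2,0,1],
    [0,0,0.2,0,1],
  ],
)

```text
clock: 9.15
eef_pos: [568.6, -179.4, -10.7]
tool_rot: [-3.141, 0.0, 0.283]
force: [-0.8, 0.6, 0.2]
width: -0.0
```

Request:
play_rows(
  series=[
    [0,0,0.1,0,1],
    [0,0,0.15,0,1],
    [0,0,0.15,0,1],
  ],
)

```text
clock: 9.45
eef_pos: [568.6, -179.4, -12.2]
tool_rot: [-3.142, 0.0, 0.283]
force: [-0.5, -0.5, -0.3]
width: 0.1
```

Request:
play_rows(
  series=[
    [0,0,0.1,0,1],
    [0,0,0.15,0,1],
    [0,0,0.15,0,1],
  ],
)

```text
clock: 9.75
eef_pos: [568.6, -179.4, -13.7]
tool_rot: [-3.142, 0.0, 0.283]
force: [-0.0, -0.1, -0.1]
width: -0.1
```

```bash
python3 tip.py tcp5; python3 -c "
import cv2,numpy as np
a=cv2.imread('pics/tcp4.png')[150:420,150:450];b=cv2.imread('pics/tcp5.png')[150:420,150:450]
cv2.imwrite('pics/cmp.png',cv2.convertScaleAbs(np.hstack([a,b]),alpha=2))"
```

```text
[ 568.70427458 -179.44592241  -13.60711268] [0.72786766 0.05553836 0.33316534] [[317.16505095 291.78329193]
 [317.05557723 295.80064429]]
```

View pics/cmp.png

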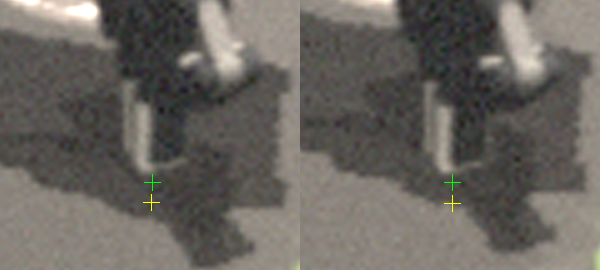

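No contact at reported -13.7 mm; in both halves the tip stays about 15 px above the TCP cross. I'll keep stepping down until the force responds.

Request:
play_rows(
  series=[
    [0,0,0.15,0,1],
    [0,0,0.2,0,1],
  ],
)

```text
clock: 10.0
eef_pos: [568.7, -179.4, -15.7]
tool_rot: [-3.142, 0.0, 0.283]
force: [0.3, 0.5, -0.2]
width: 0.1
```

Request:
play_rows(
  series=[
    [0,0,0.15,0,1],
    [0,0,0.2,0,1],
  ],
)

```text
clock: 10.2
eef_pos: [568.7, -179.5, -15.8]
tool_rot: [3.142, 0.0, 0.283]
force: [-4.4, 1.3, 19.5]
width: -0.3
```

Request:
play_rows(
  series=[
    [0,0,0.15,0,1],
    [0,0,0.2,0,1],
  ],
)

```text
clock: 10.4
eef_pos: [568.7, -179.5, -15.9]
tool_rot: [3.141, -0.0, 0.283]
force: [-7.8, 2.9, 34.5]
width: -0.1
```

```bash
python3 -c "
from h import *
s=status.read_state();print(s)"
```

```text
{'clock': 10.4, 'qpos': array([ 0.2761664 ,  0.87598255, -0.02828113,  1.815363  ,  0.05033087,
        0.45063258, -1.07545248]), 'qd': array([-0.00113446,  0.00014069,  0.00345075,  0.00140464,  0.001     ,
       -0.00081709,  0.00147281]), 'tau': array([ 9.12502105e-02, -4.05458450e+01,  5.01253065e-01, -1.02058750e+01,
        1.47338323e-01, -2.95682296e+00, -1.46228729e-03]), 'eef_pos': array([ 568.72606537, -179.50181408,  -15.92520226]), 'tool_rot': array([ 3.14127157e+00, -1.66203564e-04,  2.82594081e-01]), 'force': array([-7.79712719,  2.90329938, 34.50452084]), 'torque': array([ 5.93494619e-01,  1.79575371e+00, -9.63647223e-04]), 'width': -0.07843053737753705}
```

Contact is at reported z = -15.8, so the real tips are at eef_z + 16, about 27 mm higher than tip_reach implies. Sideways the image agrees with the near finger's back edge, so there is no lateral offset. I'll use that and push with the tip at about 65 mm, which is eef_z = 49.

Request:
play_rows(
  series=[
    [0,0,-4,0,1],
    [0,0,-8,0,1],
    [0,-4,-12,0,1],
    [0,-8,-12,0,1],
    [0,-12,-12,0,1],
    [0,-12,-12,0,1],
    [0,-12,-9,0,1],
    [0,-12,-6.9,0,1],
  ],
)

```text
clock: 11.2
eef_pos: [535.5, -64.1, 48.9]
tool_rot: [3.141, -0.001, 0.284]
force: [-0.1, -0.0, -0.1]
width: 0.2
```

Request:
play_rows(
  series=[
    [0,0,0,0,1],
    [0.4,0,0,0,1],
    [1.2,0,0,0,1],
    [2,0,0,0,1],
    [2.8,0,0,0,1],
    [3.6,0,0,0,1],
    [4.3,0,0,0,1],
    [4.3,0,0,0,1],
  ],
)

```text
clock: 12.0
eef_pos: [578.5, -51.0, 49.7]
tool_rot: [-3.142, -0.003, 0.284]
force: [0.3, -0.5, 0.4]
width: 0.3
```

```bash
python3 st.py
```

```text
12.0 [578.52980527 -51.0491785   49.66797356] [-3.14150905e+00 -2.81216004e-03  2.83912037e-01] [ 0.30115654 -0.47136374  0.37346634] 0.29836539294843084 11.0 toolxy rel hub -7.03613076328212 42.17672737578386
```

Request:
play_rows(
  series=[
    [-1.5,0,0,0,1],
    [-1.5,1,-3,0,1],
    [-1.5,5,-6,0,1],
    [-1.5,10,-6,0,1],
    [-1.5,14,-6,0,1],
    [-1.5,18,-6,0,1],
    [-1.5,22,-6,0,1],
    [-1.5,22,-6,0,1],
  ],
)

```text
clock: 12.8
eef_pos: [623.7, -275.9, 109.5]
tool_rot: [3.136, -0.001, 0.275]
force: [-0.9, -0.7, 0.2]
width: -0.1
```

```bash
python3 m.py z3 52.5
```

```text
ctr [573.46917878  -9.59125853] -1.7606974
notch deg 238.6197191894509
crop 239 146 scale4.5
crop 265 181 scale4.5
```

View pics/z3.png

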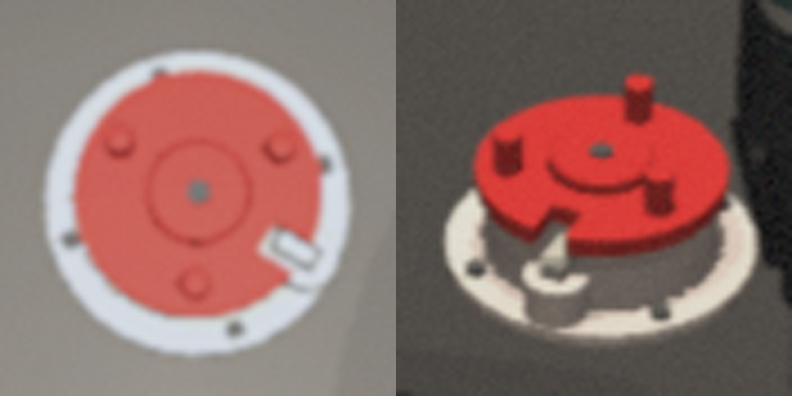

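The nest has turned: in the top crop the notch mouth is near (295,250), with the pin's outline inside it at about (285–318, 232–265). The pin sits slightly counter-clockwise of the notch middle. I'll compare the two numerically.

```bash
cat > pin.py <<'E'
from h import *
a=cam("top");ctr=(573.47,-8.9)
def prof(z,rs):
    # cartesian strip: radial rs, tangential offset about heading A0
    A=np.radians(242);o=np.arange(-14,14.1,1.0);out=[]
    P=[[ctr[0]+r*np.cos(A)-t*np.sin(A),ctr[1]+r*np.sin(A)+t*np.cos(A),z] for r in rs for t in o]
    uv=proj(P,*a[1:]).astype(np.float32); v=cv2.remap(a[0],uv[:,:1],uv[:,1:],cv2.INTER_CUBIC).reshape(len(rs),len(o),3).astype(int)
    return o,v
o,v=prof(52.5,(44,48,52,56,60)); print("G at z52.5, tangential mm",o.astype(int))
for r,x in zip((44,48,52,56,60),v):print(r,x[:,1])
o,v=prof(42,(46,50,54,58,62,66));print("G at z42")
for r,x in zip((46,50,54,58,62,66),v):print(r,x[:,1])
t=lambda u,v:(239+(u-1.75)/4.5,146+(v-1.75)/4.5)
d=back([t(301,249)],42,*a[1:])[0][:2]-ctr;print("pin est",np.degrees(np.arctan2(d[1],d[0]))%360,np.hypot(*d))
x,y=239+44,146+38; c=a[0][y:y+32,x-10:x+36]
im=cv2.resize(c,None,fx=16,fy=16,interpolation=cv2.INTER_CUBIC);save("pinz",im);print(im.shape)
E
python3 pin.py
```

```text
G at z52.5, tangential mm [-14 -13 -12 -11 -10  -9  -8  -7  -6  -5  -4  -3  -2  -1   0   1   2   3
   4   5   6   7   8   9  10  11  12  13  14]
44 [100 109 122 143 167 182 193 191 182 174 169 169 173 177 182 184 179 169
 156 134 116 100  92  94  95  96  98  99  98]
48 [ 99 107 121 144 163 178 186 181 175 172 176 189 202 213 219 219 216 212
 197 175 148 120 103  96  93  96  98  99  98]
52 [101 111 126 151 173 187 190 185 177 172 176 187 201 214 219 219 216 207
 186 163 137 109  95  89  91  96  98  98  97]
56 [108 121 140 159 177 189 193 189 181 176 182 196 208 217 220 220 217 208
 187 164 132 108  96  92  98 103 103 103 104]
60 [183 191 197 202 204 200 195 183 171 168 177 190 206 215 219 219 216 204
 189 173 159 157 165 173 179 181 184 187 188]
G at z42
46 [ 98  99 105 123 140 161 178 185 184 177 170 169 176 186 197 204 206 205
 197 182 166 138 117 101  93  94  97  98  99]
50 [ 99 100 107 124 145 167 182 186 182 175 171 176 187 204 214 219 222 220
 210 199 179 150 123 101  93  94  96  98  99]
54 [ 95 101 115 133 153 177 190 194 189 178 173 178 191 204 213 218 220 216
 204 189 159 130 107  89  87  90  92  94  95]
58 [128 140 154 166 176 186 193 192 184 176 174 180 194 207 215 221 221 215
 207 193 168 144 128 121 125 127 132 137 138]
62 [188 203 213 216 216 215 210 198 182 169 164 170 182 195 206 212 212 209
 202 190 179 177 182 193 204 209 211 210 210]
66 [183 195 205 214 219 219 214 207 199 187 179 177 179 184 187 189 189 186
 184 182 184 191 201 210 216 218 218 218 217]
pin est 244.49315073399174 56.97549073971881
(512, 736, 3)
```

View pics/pinz.png

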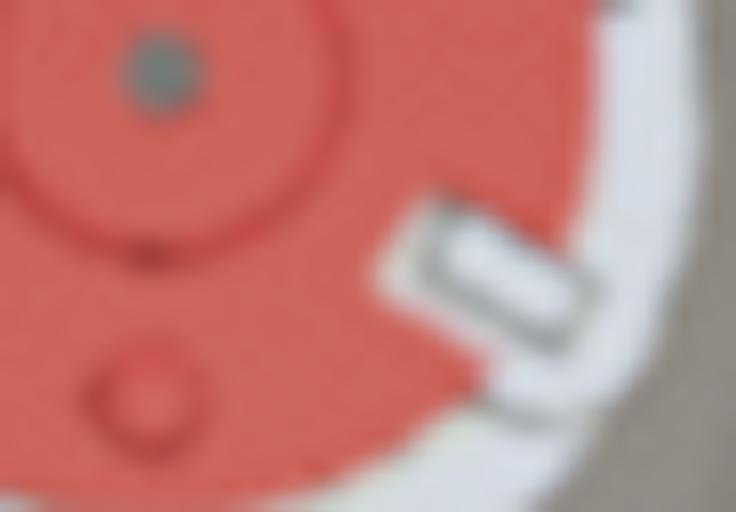

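By the strips, the pin middle is at about 243.4° and the notch middle at about 239°. The zoom shows the same: the gap is wider on the clockwise side, and the pin touches the notch's upper edge. About 4.5° more counter-clockwise is needed, so the tool should end near x = -3.5.

Request:
play_rows(
  series=[
    [0,-4,0,0,1],
    [0,-8,0,0,1],
    [0,-12,0,0,1],
    [0,-17,0,0,1],
    [0,-21,0,0,1],
    [0,-22,2,0,1],
    [0,-22,5,0,1],
    [0,-22,6,0,1],
  ],
)

```text
clock: 13.75
eef_pos: [560.0, -53.2, 47.8]
tool_rot: [-3.139, 0.003, 0.287]
force: [-1.0, -1.4, -0.7]
width: 0.3
```

Request:
play_rows(
  series=[
    [0,0,0,0,1],
    [0.3,0,0,0,1],
    [0.6,0,0,0,1],
    [0.9,0,0,0,1],
    [0.9,0,0,0,1],
    [0.9,0,0,0,1],
  ],
)

```text
clock: 14.35
eef_pos: [571.0, -54.0, 49.8]
tool_rot: [3.141, -0.001, 0.283]
force: [0.2, 0.7, -0.4]
width: 0.2
```

```bash
python3 st.py
```

```text
14.35 [571.02330979 -54.00920516  49.79601218] [ 3.14139959e+00 -6.08024782e-04  2.82564835e-01] [ 0.24067333  0.72849763 -0.40211807] 0.1943458123369848 11.0 toolxy rel hub -15.013431469441322 42.93585174928234
```

Now the slow final push, +11.5 mm to reach x = -3.5.

Request:
play_rows(
  series=[
    [0.3,0,0,0,1],
    [0.6,0,0,0,1],
    [0.8,0,0,0,1],
    [0.95,0,0,0,1],
    [1.05,0,0,0,1],
    [1.15,0,0,0,1],
    [1.15,0,0,0,1],
    [1.15,0,0,0,1],
  ],
)

```text
clock: 15.15
eef_pos: [581.6, -50.6, 49.4]
tool_rot: [-3.141, 0.0, 0.283]
force: [0.2, 0.7, -0.8]
width: -0.1
```

```bash
python3 st.py
```

```text
15.15 [581.59250317 -50.55422105  49.35258827] [-3.14134486e+00  2.90686872e-04  2.82875643e-01] [ 0.1846512   0.67441655 -0.76597421] -0.06140613206059961 11.0 toolxy rel hub -3.913287289195996 42.563565274400474
```

Request:
play_rows(
  series=[
    [-1.5,0,0,0,1],
    [-1.5,1,-3,0,1],
    [-1.5,5,-6,0,1],
    [-1.5,10,-6,0,1],
    [-1.5,14,-6,0,1],
    [-1.5,18,-6,0,1],
    [-1.5,22,-6,0,1],
    [-1.5,22,-6,0,1],
  ],
)

```text
clock: 15.95
eef_pos: [628.8, -275.4, 109.5]
tool_rot: [3.135, -0.0, 0.274]
force: [-0.8, -0.8, 0.9]
width: 0.3
```

```bash
python3 m.py z4 52.5; python3 pin.py
```

```text
ctr [573.46917878  -9.59125853] -1.7662014
notch deg 243.16090708317546
crop 239 146 scale4.5
crop 265 181 scale4.5
G at z52.5, tangential mm [-14 -13 -12 -11 -10  -9  -8  -7  -6  -5  -4  -3  -2  -1   0   1   2   3
   4   5   6   7   8   9  10  11  12  13  14]
44 [100 100  99 100 102 106 117 126 138 151 160 170 175 178 180 181 181 180
 180 182 187 181 166 144 117 102  94  93  96]
48 [101 101 100 100 100 103 109 118 134 152 170 193 206 213 217 217 215 212
 206 200 194 180 165 144 120 103  93  94  97]
52 [100 100  98  98  99 102 105 112 131 150 173 191 204 215 219 219 217 213
 205 199 190 176 159 133 114 101  94  93  95]
56 [100 104 106 106 106 108 115 126 139 156 179 196 208 217 220 220 218 212
 201 189 169 150 131 112 103  98  96 100 103]
60 [182 190 191 193 190 178 167 158 156 161 175 190 207 215 218 219 216 208
 199 191 183 182 183 183 184 182 184 187 188]
G at z42
46 [100 100 100 100  99 100 103 109 119 130 145 164 178 189 199 202 203 201
 198 194 191 185 180 166 143 121 101  94  95]
50 [101 101 101 100  99  99 100 103 116 131 153 173 190 208 216 219 221 219
 214 211 205 197 189 170 149 129 109  99  95]
54 [ 95  97  97  97  99 102 104 110 119 132 153 174 192 207 214 219 220 217
 212 204 191 177 163 139 118 100  89  88  89]
58 [127 137 142 145 143 136 133 132 136 144 158 175 196 209 215 220 220 216
 211 202 189 178 166 153 144 136 134 136 136]
62 [188 204 214 217 215 214 207 192 176 165 162 169 182 195 206 212 211 208
 203 195 190 189 193 200 206 210 211 210 210]
66 [184 196 205 214 219 219 215 207 199 187 179 177 179 184 188 189 188 185
 183 181 183 190 200 209 214 217 217 217 216]
pin est 244.49315073399174 56.97549073971881
(512, 736, 3)
```

The notch middle is now at +1.5 mm in the strip and the pin middle at +1.5 mm (243.2° against 243.4°), so they are aligned to under 1 mm. Next I move over the hub and press.

Request:
play_rows(
  series=[
    [0.4,-5,0,0,1],
    [0.8,-10,0,0,1],
    [1.2,-15,0,0,1],
    [1.6,-20,0,0,1],
    [1.9,-24,0,0,1],
    [1.9,-26.3,0,0,1],
    [1.9,-26.3,0,0,1],
    [1.9,-26.3,0,0,1],
  ],
)

```text
clock: 16.9
eef_pos: [573.4, -6.6, 109.8]
tool_rot: [-3.141, -0.0, 0.286]
force: [0.3, -0.9, 0.5]
width: 0.2
```

Request:
play_rows(
  series=[
    [0,0,2,0,1],
    [0,0,4,0,1],
    [0,0,5.5,0,1],
    [0,0,6,0,1],
    [0,0,6,0,1],
  ],
)

```text
clock: 17.4
eef_pos: [573.3, -9.4, 48.9]
tool_rot: [3.141, 0.001, 0.281]
force: [0.7, 0.7, 0.8]
width: -0.2
```

```bash
python3 st.py
```

```text
17.4 [573.29459287  -9.37198139  48.88393983] [3.14140954e+00 1.23690686e-03 2.81381892e-01] [0.71247057 0.69019973 0.78693147] -0.16039332717476304 11.0 toolxy rel hub -0.38565212033181717 0.7025204551395995
```

Centred on the hub with the tip at about 65 mm. Contact is expected at eef 44.5 and the seat at 32.

Request:
play_rows(
  series=[
    [0,0,0.3,0,1],
    [0,0,0.5,0,1],
    [0,0,0.7,0,1],
    [0,0,0.9,0,1],
    [0,0,0.9,0,1],
  ],
)

```text
clock: 17.9
eef_pos: [574.3, -8.5, 40.8]
tool_rot: [3.141, -0.001, 0.283]
force: [0.8, -1.3, 3.0]
width: 0.3
```

Request:
play_rows(
  series=[
    [0,0,0.15,0,1],
    [0,0,0.3,0,1],
    [0,0,0.45,0,1],
    [0,0,0.6,0,1],
    [0,0,0.6,0,1],
  ],
)

```text
clock: 18.4
eef_pos: [574.1, -8.4, 34.2]
tool_rot: [3.141, -0.001, 0.283]
force: [1.6, -1.8, 2.9]
width: 0.3
```

It is sliding down at about 3 N, well past the 0.5 mm blocked depth, so the pin is in the notch. I'll press to the stop.

Request:
play_rows(
  series=[
    [0,0,0.1,0,1],
    [0,0,0.2,0,1],
    [0,0,0.3,0,1],
    [0,0,0.3,0,1],
  ],
)

```text
clock: 18.8
eef_pos: [574.1, -8.4, 32.1]
tool_rot: [3.141, -0.001, 0.283]
force: [1.1, -2.0, 8.7]
width: 0.4
```

Request:
play_rows(
  series=[
    [0,0,0.1,0,1],
    [0,0,0.15,0,1],
    [0,0,0.15,0,1],
  ],
)

```text
clock: 19.1
eef_pos: [574.2, -8.4, 32.0]
tool_rot: [3.141, -0.001, 0.283]
force: [-3.6, -1.3, 20.6]
width: -0.1
```

There is a hard stop at eef 32.0, which is hub top at 48 mm, with 20 N on it: seated. I'll lift off, retreat and check.

Request:
play_rows(
  series=[
    [0,0,-1,0,1],
    [0,0,-4,0,1],
    [0,1,-8,0,1],
    [0,6,-9,0,1],
    [0,11,-9,0,1],
    [0,16,-9,0,1],
    [0,21,-9,0,1],
    [0,26,-9,0,1],
  ],
)

```text
clock: 19.9
eef_pos: [645.0, -257.7, 119.0]
tool_rot: [-3.139, 0.002, 0.283]
force: [1.4, -0.3, 0.9]
width: 0.3
```

Request:
play_rows(
  series=[
    [0,2,0,0,1],
    [0,2,0,0,1],
    [0,2,0,0,1],
  ],
)

```text
clock: 20.2
eef_pos: [650.3, -274.7, 118.5]
tool_rot: [-3.138, 0.002, 0.283]
force: [-0.4, 0.6, -0.5]
width: -0.0
```

```bash
python3 m.py z5 40; python3 st.py
```

```text
ctr [573.88316628  -9.73167363] -1.7215997
notch deg 241.35216994936258
crop 239 146 scale4.5
crop 265 181 scale4.5
20.3 [ 651.10774606 -273.10914785  119.28913378] [-3.13847410e+00  8.49022366e-04  2.85410041e-01] [ 0.25897695  0.09990385 -0.20704399] -0.07154169870258519 11.0 toolxy rel hub 0.021399139333719373 275.677345340522
```

View pics/z5.png

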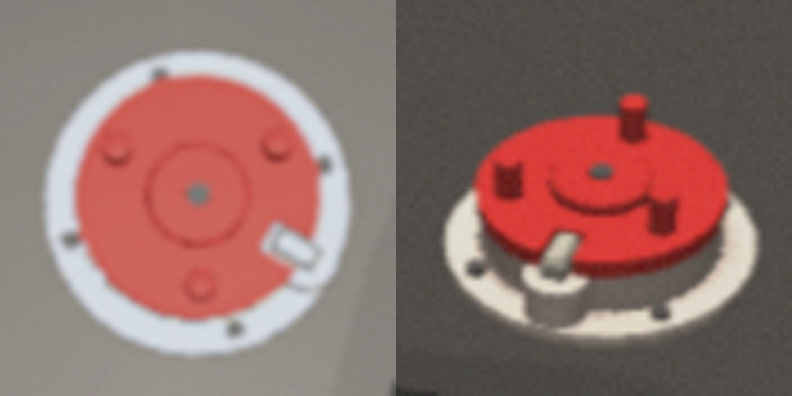

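The nest is down: in the side crop the pin stands up through the notch at (565,250), and the disc is about 20 px lower than before. Posts and hub are intact, and the gripper is clear.

```bash
python3 - <<'E'
from h import *
o=cv2.imread("pics/top0.png");n=cv2.resize(cam("top")[0],None,fx=1.4,fy=1.4,interpolation=cv2.INTER_CUBIC)[...,::-1]
for nm,(x,y) in dict(tall=(205,268),saddle=(204,342),socket=(574,374),short=(566,240)).items():
    A=cv2.cvtColor(o[y-18:y+18,x-18:x+18],6);B=cv2.cvtColor(np.ascontiguousarray(n[y-26:y+26,x-26:x+26]),6)
    r=cv2.matchTemplate(B,A,cv2.TM_CCOEFF_NORMED);m=cv2.minMaxLoc(r);print(nm,m[1],np.array(m[3])-8)
print(order.finish_job())
E
```

```text
tall 0.9992912411689758 [0 0]
saddle 0.9979454874992371 [0 0]
socket 0.5652670860290527 [ 0 -1]
short 0.7420613765716553 [0 0]
the job is handed in; nothing more can be done
None
```

The nest is turned onto the pin and pressed fully home on the dock, and the job was handed in at about 20.4 s of the 48 s allowed.

**How it went:**
- **Turning:** I pushed post0 counter-clockwise in two strokes, about 47° in all. Before pressing, the notch measured 243.2° against the pin at about 243.4°, so they lined up to under 1 mm.
- **Pressing:** The nest slid down at about 3 N and stopped hard at 20 N. That puts the hub top at about 48 mm, the seated height. I then backed off, and the final picture shows the pin standing through the notch with the gripper clear.

**Checks that disagreed or went wrong:**
- **Fingertip height:** The first push missed and the nest did not move. `ctrl.tip_reach` implies fingertips 11 mm ahead of the TCP, but they turned out to be about 16 mm behind it. I found this by touching the bare table beside the dock, which peaked at about 35 N, and used the corrected height from then on.
- **Ear heading:** Early estimates of the ear's heading differed between the top and side views (about 240° against 247°). Seeing the pin inside the notch settled it at about 243°.
- **Notch angle after seating:** The last reading was 241.4°, because the pin, now level with the disc, blurs that measurement. I trust the fit and the hard stop over it.
- **Loose parts:** Compared with the first picture, none shifted more than about one pixel. The match was clear for the tall tube and the saddle, but weaker for the socket (0.57) and the short tube (0.74), probably because of the arm and its shadow nearby. The gripper was never lowered near any of them.

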